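Swing out the prop leg of a tile stand and load a test tile

ROBOT

A 6-joint arm with a two-finger parallel gripper is mounted at the origin on a cart in front of the work surface, level with it; the furniture and walls round the work are solid. World frame = base frame: x ahead of the robot, y to its left, z up, the work surface at z = 0. Lengths are in m, angles in rad, forces in N, time in s.
With the tool pointing down it reaches from about 0.275 to 0.75 m from the base axis. Payload 10.2 kg.
Tool frame: the origin (TCP) lies at the very end of the fingers, on their centre line; the grasp point (between the pads) lies 19 mm behind it (grasp_offset is the distance from the TCP to the grasp point, in m); z points along the fingers, y is the line along which they close (so a half turn about z gives the same grasp; the last joint's range is limited). The gripper opens to 88 mm and grips with 3 to 60 N. Pads are 18 mm wide; open, the fingers measure 123 mm over their backs; the gripper's body (75 mm by 187 mm) begins 45 mm behind the grasp point.
Start: joints at [1.04, 0.313, 1.498, -0, 1.331, -0.223], TCP at [0.159, 0.5, 0.239] pointing down, gripper open.
Joint ranges: [-2.94, 2.94], [-0.97, 2.17], [0.19, 2.56], [-1.23, 4.37], [0.02, 3.11], [-2.88, 2.88]. Speed limits (rad/s): [2.39, 2.39, 3.01, 3.14, 3.14, 3.14].

INTERFACE

Orientations are given as a rotation vector (axis times angle).
In Python, from rig import * gives the robot as it stands. The module is installed in compiled form; this text tells all that it offers.
- The arm moves only by the tool step_arm, never from a script. Its argument "moves" is a list of rows, each a list of 5 numbers: the opening, from 0 (shut) to 1 (fully open), then the shift along the tool's x, y, z in cm, then the turn about the tool's z in degrees. A call has exactly 8 rows; each row is the pose to reach, as a shift and turn from the pose commanded when the call began, along the tool's axes at that moment; what a row does not reach only later rows make up. A row lasts 1/10 s, in which the tool goes at most 50 mm and 8.59 degrees, less where a joint would pass 70% of its speed; a pose out of reach is approached as far as the arm can. A call with a gripper value outside its range is refused whole. The fingers move at their own pace and stop on an object; "newtons" is the grip in N (left out, the last holds). Time passes only in rows, so rows that repeat a pose let the fingers close, or fill a call up. It gives the time, the measured TCP pose, the force, the opening and the grip force at its end, in the units of the state.
- state(): the state, without advancing time (a new reading comes with each control period).
- capture(name): name is "side" or "top"; returns the picture (400x640x3 uint8, red, green, blue); there is no depth.
- camera_info(name): a dict with "fov_y" (degrees; the focal length in pixels is half the picture's height over the tangent of half this angle, whatever the lens; pixels are square), "cx", "cy" (the principal point, pixels), "R" (3x3) and "t" (3): a world point X has camera coordinates R X + t. Camera axes: x right, y down, z forward; pixel columns grow to the right and rows downward; lengths in m; the calibration is good to about 2 mm. A picture is of the moment at which its call begins. camera_info takes no time and is no camera call.
- hand_in(): hands the job in; it is judged then, once.
The state is a dict: "t": time; "q": joint angles; "qvel": joint speeds; "joint_torque": joint torques, N m; "position": TCP position; "tool_rot": TCP orientation; "force": force on the tool from outside, world axes, zero at the start; "ft_torque": the same for the moment, N m; "gripper_width": finger opening in m; "grasp_force": force on a finger pad.
Only numpy, scipy, OpenCV 4.12 (cv2) and the standard library are available. Lean on these libraries where they do the work, as an engineer would, in place of code of your own. Each camera call takes 0.05 s, during which the arm holds its last target. There are 200 camera calls.

TASK

Get the fold-out tile stand ready and load it: swing its wooden prop leg out by pushing it round until it bears firmly against its rubber stop, without straining the stop. Then lay the bisque test tile flat on top, lengthwise along the leg, so that it bridges from the stand's ledge onto the leg and sits centred over the leg just out from the hinge; let go of it and leave the other pots and lids where they are.

Things in the scene. Friction and masses are not known exactly. Their poses are not given: they have to be found in the camera images.
- stand: Small wooden stand fixed to the bench. Origin on the leg's vertical hinge axis at bench height; front faces its own -x. A flat ledge, top 70 mm above the bench, spans x 12 to 46 mm and y -85 to +65 mm; behind it a lip 12 mm higher.
- leg: Prop leg: wooden gate 145 mm long, 12 mm thick, its top at 70 mm level with the ledge. Origin on the hinge axis at bench height; +y runs along it to the free end. Starts folded along the stand's +y or up to 0.35 rad ajar; swings out counter-clockwise from above, to the stand's -x. Stiff hinge: about 2 N at the end post moves it; it stays where left.
- leg_post (a point): Middle of the leg's round end post (14 mm diameter, z 8 to 70 mm), 138 mm from the hinge axis, 40 mm above the bench. Even when folded it stands about 70 mm past the end of the stand, so closed fingers fit behind it.
- stop: Adjustable dark steel stop, fixed, set 1.3 to 1.75 rad counter-clockwise from the stand's +y. Origin on the hinge axis at bench height; when the leg is home on it, the leg's +y is parallel to its +y within about 0.05 rad, depending on how far the bumper is screwed out. The leg is firmly home once it has pressed the pad with over 3 N for 0.1 s; over 20 N strains it.
- stop_pad (a point): Mean place of the face of the stop's rubber bumper, which meets the side of the leg's lower bar: 83 mm from the hinge axis, 32 mm above the bench, 16 mm wide and high. The bumper is on a locked screw and may be set up to 3 mm nearer or farther than this, which is not measured: feel for it. It is slightly soft, about 1 mm at 12 N.
- tile_center (a point): Centre of the loose cream test tile, 60 (x) by 42 (y) by 8.5 mm, about 30 g, flat on the bench at first. When loaded its length lies along the leg, its centre about 8 mm from the hinge axis along the leg's +y (-4 to 20 is fine), within 14 mm of the leg's centre line, 74 mm above the bench.
- grey_cup: Blue-grey glazed cup, 83 mm wide, 65 mm tall; origin under its centre. A bystander: not to be moved.
- dark_bowl: Bowl, black outside and white inside, 125 mm wide, 59 mm tall; origin under its centre. A bystander: not to be moved.
- yellow_lid: Flat jar lid with yellow glaze in it, 66 mm wide, 13 mm tall; origin under its centre. A bystander: not to be moved.
There are look-alikes about, which are no part of the job. Several things have the shape of the stop; the one meant has the colours described above.

How it is judged:
On the way, in this order (a step that is already met when the one before it is completed fails the run):
1. the leg is pressed against its rubber stop (more than 3 N) (contact force between leg and stop above 3 N and angle between the y axis of leg and the y axis of stop, either way round below 0.07 rad), for 0.1 s.
2. the tile lies flat on ledge and leg (x of tile_center in the frame of leg between -0.014 and 0.014 m and y of tile_center in the frame of leg between -0.004 and 0.02 m and height (world z) of tile_center between 0.0715 and 0.0775 m and angle between tile_center's own z axis and vertical below 0.06 rad and angle between the x axis of tile_center and the y axis of leg, either way round below 0.26 rad), for 0.2 s.
At the end, for the whole second after the job is handed in: Leg out at its stop (parallel to the stop arm within 0.07 rad); tile at rest, flat within 0.06 rad, across ledge and leg: centre 71.5 to 77.5 mm above the bench, within 14 mm of the leg's centre line, -4 to 20 mm from the hinge axis along the leg, its length along the leg within 0.26 rad (all of step 2 and angle between the y axis of leg and the y axis of stop, either way round below 0.07 rad); the robot touches nothing.
It fails at once if the leg is pressed against the stop with more than 20 N (contact force between leg and stop above 20 N).
It fails at once if the blue-grey cup is moved by more than 20 mm (distance of grey_cup from where it was at the start of the episode above 0.02 m).
It fails at once if the black bowl is moved by more than 20 mm (distance of dark_bowl from where it was at the start of the episode above 0.02 m).
It fails at once if the yellow lid is moved by more than 20 mm (distance of yellow_lid from where it was at the start of the episode above 0.02 m).
It also fails if it takes over 72 s, if anything falls off the work surface, if the arm or the gripper's body presses on something with over 40 N, if the wrist force passes 120 N, or if a joint passes its speed limit or range.

## Working session

There is one attempt and no reset: what is moved stays moved. The work goes in short steps, Python scripts to look and compute and a tool call to move; the robot and the scene stay as the last step left them, time stands still between calls to the robot, and variables do not carry over. Pictures are saved under pics/ and viewed, at most 13 in all, crops included, and the job is handed in when it is done.

Besides the shell and the picture viewer there is one more tool, called after "Call:" as a command line: name --pt "numbers of a row" for each row, then --argument value for the rest. step_arm: Moves the arm, as the interface text tells. Its arguments: {"type":"object","properties":{"moves":{"type":"array","items":{"type":"array","items":{"type":"number"}}},"newtons":{"type":"number"}},"required":["moves"]}

```bash
mkdir -p pics; python3 - <<'E'
from rig import *
import cv2
for n in("side","top"):
    cv2.imwrite(f"pics/{n}0.png",capture(n)[:,:,::-1]); print(n,camera_info(n))
s=state();print(s)
E
```

```text
side {'fov_y': 49.74549045917281, 'cx': 319.0312443071018, 'cy': 197.86442535257683, 'R': array([[ 0.94738261, -0.32003273, -0.00672613],
       [-0.20136206, -0.57948823, -0.78971306],
       [ 0.24883631,  0.74951481, -0.61343952]]), 't': array([-0.50800801,  0.09914638,  1.03005676])}
top {'fov_y': 44.7277865567755, 'cx': 316.02166264273666, 'cy': 196.87952575964064, 'R': array([[ 1.35211133e-02, -9.99902913e-01,  3.36823772e-03],
       [-9.84937191e-01, -1.38993225e-02, -1.72352945e-01],
       [ 1.72383028e-01, -9.87098895e-04, -9.85029501e-01]]), 't': array([-0.12077447,  0.50790282,  1.15936697])}
{'t': 0.1, 'q': array([ 1.03963391e+00,  3.13394591e-01,  1.49833348e+00,  1.80198423e-05,
        1.33102308e+00, -2.23381949e-01]), 'qvel': array([ 0.00091126, -0.00275949, -0.00206769,  0.00183997,  0.00028267,
        0.00065768]), 'joint_torque': array([ 2.36332256e-03, -4.02815902e+01, -2.52642918e+01,  6.94978796e-02,
        3.43001308e-02, -4.62871128e-05]), 'position': array([0.15893193, 0.50013912, 0.23822843]), 'tool_rot': array([-4.81493127e-01, -3.10402680e+00,  1.68142159e-03]), 'force': array([-0.03906713,  0.12345419,  0.55114696]), 'ft_torque': array([-0.03762106, -0.01426644,  0.04163602]), 'grasp_force': 0.0, 'gripper_width': 0.08794811652647118}
```

View pics/side0.png

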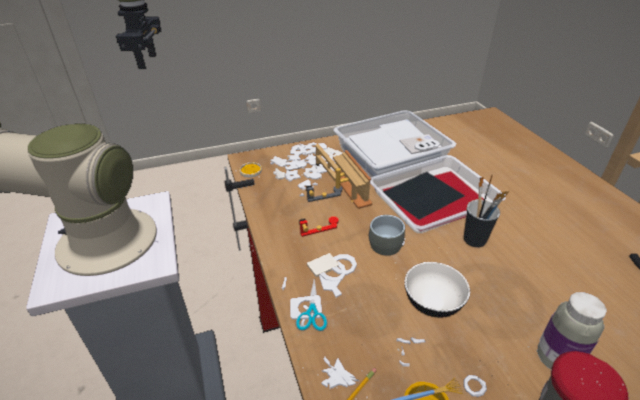

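View pics/top0.png

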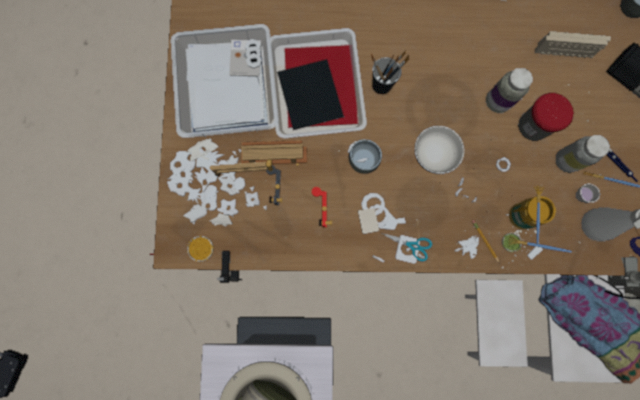

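The side view shows the stand at about (345,175), the dark stop at (320,192), a red decoy at (318,228) and the tile at (325,264). In the top view the stand is at (272,153), the leg runs left to (212,168), the stop is at (275,185) and the tile at (370,220). I'll zoom in for detail.

```bash
python3 - <<'E'
import cv2,numpy as np
a=cv2.imread("pics/top0.png")[130:240,200:400]; b=cv2.imread("pics/side0.png")[130:290,270:420]
a=cv2.resize(a,None,fx=4,fy=4,interpolation=cv2.INTER_CUBIC)
b=cv2.resize(b,None,fx=3.75,fy=3.75,interpolation=cv2.INTER_CUBIC)
cv2.imwrite("pics/ta.png",a);cv2.imwrite("pics/sa.png",b)
E
cat > h.py <<'E'
from rig import *
import numpy as np,cv2
def ray(n,p):
    c=camera_info(n);f=200/np.tan(np.radians(c["fov_y"]/2))
    d=np.array([(p[0]-c["cx"])/f,(p[1]-c["cy"])/f,1]);R=c["R"];return -R.T@c["t"],R.T@d
def atz(n,p,z):
    o,d=ray(n,p);return o+d*(z-o[2])/d[2]
def tri(pt,ps):
    A=[];b=[]
    for n,p in(("top",pt),("side",ps)):
        o,d=ray(n,p);d/=np.linalg.norm(d);P=np.eye(3)-np.outer(d,d);A.append(P);b.append(P@o)
    return np.linalg.lstsq(np.vstack(A),np.hstack(b),rcond=None)[0]
def proj(n,X):
    c=camera_info(n);f=200/np.tan(np.radians(c["fov_y"]/2));v=c["R"]@np.array(X)+c["t"]
    return np.array([c["cx"]+f*v[0]/v[2],c["cy"]+f*v[1]/v[2]])
E
```

```text
(no output)
```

View pics/ta.png

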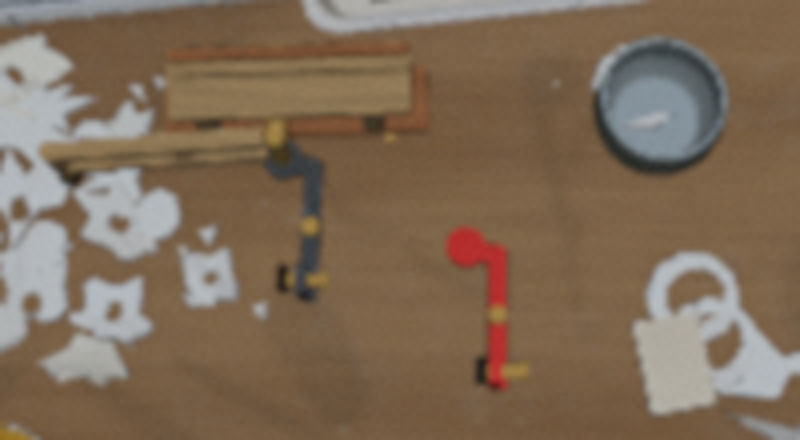

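View pics/sa.png

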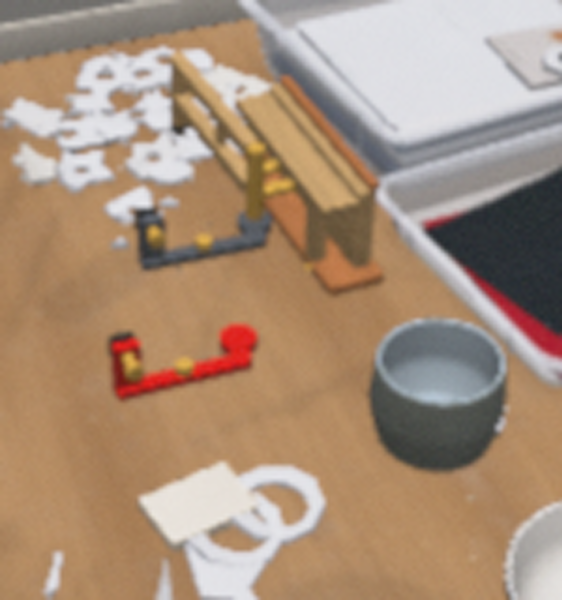

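The crops show the hinge cap at top (269,162.5) / side (338.3,169.5) and the leg's end at top (211.2,168.7) / side (316.9,145.5). The pad is at top (270.8,199.5) / side (310,188). The tile corners are clear in both, with a paper ring partly next to or under the tile.

```bash
python3 - <<'E'
from h import *
T=lambda x,y:(200+(x-1.5)/4,130+(y-1.5)/4)
S=lambda x,y:(270+(x-1.4)/3.75,130+(y-1.4)/3.75)
np.set_printoptions(precision=4,suppress=True)
print("hinge",tri(T(276,130),S(256,148)))
print("leg end top",tri(T(45,150),S(176,56)), "top@70", atz("top",T(45,150),.07))
print("pad",tri(T(282,278),S(150,220)))
tc=[T(*p) for p in[(632,322),(705,315),(718,405),(650,415)]]
sc=[S(*p) for p in[(140,500),(222,462),(258,500),(178,545)]]
for p,q in((0,1),(1,2)):pass
print("tile tri centre",tri(np.mean(tc,0),np.mean(sc,0)))
print("tile top",[atz("top",p,.0085) for p in tc]);print("tile side",[atz("side",p,.0085) for p in sc])
print("ledge front L/R top",atz("top",T(167,120),.07),atz("top",T(410,110),.07))
print("ledge back",atz("top",T(167,60),.082),atz("top",T(410,50),.082))
s=state();from scipy.spatial.transform import Rotation as R;print(R.from_rotvec(s["tool_rot"]).as_matrix())
for n,X in(("cup",T(660,105)),):print(n,atz("top",X,.065))
print("redstop",[atz("top",T(*p),.04) for p in((465,247),(500,380))], "cyan",atz("top",T(300,290),.04))
E
```

```text
hinge [0.5904 0.0038 0.0683]
leg end top [0.5773 0.1453 0.0658] top@70 [0.5753 0.1445 0.07  ]
pad [0.5078 0.0009 0.0268]
tile tri centre [ 0.4589 -0.2485  0.0067]
tile top [array([ 0.4831, -0.2199,  0.0085]), array([ 0.4883, -0.2663,  0.0085]), array([ 0.431 , -0.274 ,  0.0085]), array([ 0.4241, -0.2312,  0.0085])]
tile side [array([ 0.4279, -0.2374,  0.0085]), array([ 0.4842, -0.2237,  0.0085]), array([ 0.4936, -0.2601,  0.0085]), array([ 0.438 , -0.2781,  0.0085])]
ledge front L/R top [0.5952 0.0707 0.07  ] [ 0.6037 -0.0782  0.07  ]
ledge back [0.6299 0.0703 0.082 ] [ 0.6384 -0.0779  0.082 ]
[[-0.953   0.3029 -0.0006]
 [ 0.3029  0.953  -0.001 ]
 [ 0.0003 -0.0011 -1.    ]]
cup [ 0.6104 -0.2324  0.065 ]
redstop [array([ 0.5242, -0.1132,  0.04  ]), array([ 0.4413, -0.1359,  0.04  ])] cyan [ 0.4956 -0.0113  0.04  ]
```

Call:
step_arm --pt "0 -4.5 -1.75 1 8.5" --pt "0 -9 -3.5 2 17" --pt "0 -13.5 -5.2 3 25.5" --pt "0 -18 -7 4 34" --pt "0 -22.5 -8.8 5 42.5" --pt "0 -27 -10.5 6 51" --pt "0 -31.5 -12.2 7 59.5" --pt "0 -36 -14 8 68" --newtons 40

```text
t: 0.9
position: [0.461, 0.2563, 0.1581]
tool_rot: [-2.142, -2.298, 0.0]
force: [0.0, -0.1, -0.9]
gripper_width: 0.0262
grasp_force: 0.0
```

```bash
cat >> h.py <<'E'
from scipy.spatial.transform import Rotation as Rot
H=np.array([.589,.0045])
def go(p,yaw=None):
    """tool-axis shift in cm and turn in deg to reach world p (TCP) and world yaw (deg) of tool y"""
    s=state();M=Rot.from_rotvec(s["tool_rot"]).as_matrix();y=np.degrees(np.arctan2(M[1,1],M[0,1]))
    d=M.T@(np.array(p)-s["position"])*100
    t=0 if yaw is None else -((yaw-y+180)%360-180)
    return np.round(d,2),round(t,1)
def st():
    s=state();M=Rot.from_rotvec(s["tool_rot"]).as_matrix()
    print(round(s["t"],2),s["position"].round(4),"yaw",np.degrees(np.arctan2(M[1,1],M[0,1])).round(1),"F",s["force"].round(2),"w",round(s["gripper_width"],4),round(s["grasp_force"],1),"q6",s["q"][5].round(2))
E
python3 -c "
from h import *
st();print(go((.6025,.142,.15),-85))"
```

```text
0.9 [0.461  0.2563 0.1581] yaw 4.0 F [ 0.   -0.07 -0.93] w 0.0262 0.0 q6 0.22
(array([-12.39,  13.32,   0.81]), np.float64(89.0))
```

Call:
step_arm --pt "0 -3.1 3.3 0.2 8.5" --pt "0 -6.2 6.6 0.4 17" --pt "0 -9.3 9.9 0.6 25.5" --pt "0 -12.4 13.3 0.8 34" --pt "0 -12.4 13.3 0.8 42.5" --pt "0 -12.4 13.3 0.8 51" --pt "0 -12.4 13.3 0.8 59.5" --pt "0 -12.4 13.3 0.8 68"

```text
t: 1.7
position: [0.6016, 0.1442, 0.1502]
tool_rot: [-3.061, -0.707, 0.002]
force: [-0.1, 0.1, 0.3]
gripper_width: 0.0002
grasp_force: 0.0
```

```bash
python3 -c "
from h import *
st();print(go((.6025,.142,.034),-85))
cv2.imwrite('pics/top1.png',cv2.resize(capture('top')[120:240,180:340,::-1],None,fx=5,fy=5,interpolation=cv2.INTER_CUBIC))
"
```

```text
1.7 [0.6016 0.1442 0.1502] yaw -64.0 F [-0.06  0.11  0.32] w 0.0002 0.0 q6 1.16
(array([-0.  ,  0.24, 11.62]), np.float64(21.0))
```

Call:
step_arm --pt "0 0 0.2 0 8.5" --pt "0 0 0.2 0 17" --pt "0 0 0.2 1 21" --pt "0 0 0.2 4 21" --pt "0 0 0.2 7 21" --pt "0 0 0.2 9.6 21" --pt "0 0 0.2 11.6 21" --pt "0 0 0.2 11.6 21"

```text
t: 2.55
position: [0.601, 0.1424, 0.0318]
tool_rot: [3.138, 0.151, -0.009]
force: [-1.2, -0.0, -0.1]
gripper_width: 0.0007
grasp_force: 0.0
```

```bash
python3 - <<'E'
from h import *
st()
# arc: pusher centre = H + .138u + off*toolx, tool y=-u
def pose(a,off=.016):
    u=np.array([-np.sin(a),np.cos(a)]);n=np.array([np.cos(a),np.sin(a)])
    p=H+.138*u+off*n;return (p[0],p[1],.034),np.degrees(np.arctan2(-u[1],-u[0]))
for a in np.linspace(.15,1.4,11):
    print(round(a,3),*go(*pose(a)))
E
```

```text
2.55 [0.601  0.1424 0.0318] yaw -84.5 F [-1.22 -0.04 -0.05] w 0.0007 0.0 q6 1.52
0.15 [-1.66 -0.25 -0.21] -3.1
0.275 [-3.4  -0.25 -0.2 ] -10.3
0.4 [-5.12 -0.03 -0.19] -17.4
0.525 [-6.8   0.4  -0.18] -24.6
0.65 [-8.41  1.04 -0.17] -31.7
0.775 [-9.94  1.87 -0.16] -38.9
0.9 [-11.34   2.89  -0.15] -46.1
1.025 [-12.61   4.07  -0.15] -53.2
1.15 [-13.72   5.4   -0.14] -60.4
1.275 [-14.66   6.87  -0.14] -67.5
1.4 [-15.4    8.43  -0.13] -74.7
```

Call:
step_arm --pt "0 -2.5 -0.2 0 -6" --pt "0 -4.3 -0.1 0 -13.5" --pt "0 -6 0.2 0 -21" --pt "0 -7.6 0.7 0 -28" --pt "0 -9.2 1.4 0 -35" --pt "0 -10.6 2.4 0 -42" --pt "0 -12 3.5 0 -49" --pt "0 -13.1 4.7 0 -56"

```text
t: 3.35
position: [0.4766, 0.0835, 0.036]
tool_rot: [2.695, 1.613, 0.003]
force: [1.4, 1.8, -0.5]
gripper_width: 0.0004
grasp_force: 1.3
```

```bash
cat >> h.py <<'E'
def pose(a,off=.016):
    u=np.array([-np.sin(a),np.cos(a)]);n=np.array([np.cos(a),np.sin(a)])
    p=H+.138*u+off*n;return (p[0],p[1],.034),np.degrees(np.arctan2(-u[1],-u[0]))
E
python3 - <<'E'
from h import *
st()
for a in (1.1,1.2,1.3,1.35,1.4,1.45,1.5): print(round(a,3),*go(*pose(a)))
cv2.imwrite('pics/top2.png',cv2.resize(capture('top')[130:230,190:330,::-1],None,fx=5,fy=5,interpolation=cv2.INTER_CUBIC))
E
```

```text
3.35 [0.4766 0.0835 0.036 ] yaw -28.2 F [ 1.38  1.82 -0.5 ] w 0.0004 1.3 q6 0.42
1.1 [-0.35 -0.19  0.2 ] -1.2
1.2 [-1.74 -0.26  0.2 ] -7.0
1.3 [-3.12 -0.18  0.19] -12.7
1.35 [-3.81 -0.09  0.19] -15.6
1.4 [-4.49  0.04  0.19] -18.4
1.45 [-5.17  0.2   0.19] -21.3
1.5 [-5.84  0.39  0.19] -24.2
```

View pics/top2.png

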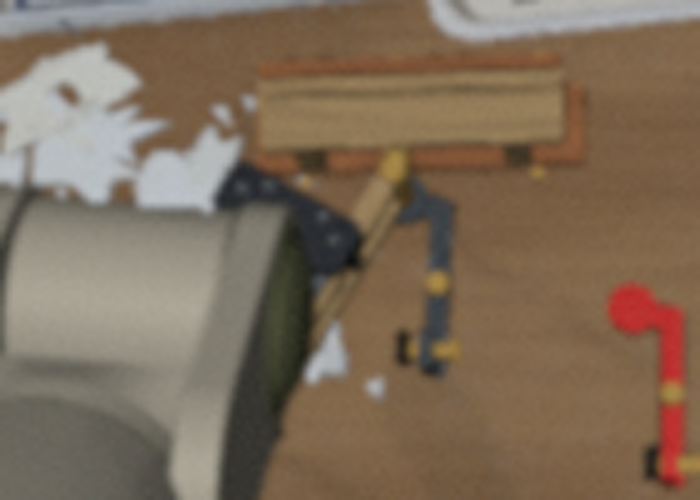

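The leg follows the fingers (hinge at about (395,165), leg running to about (330,300) in the crop), with about 2.3 N of drag and the stop still clear. I'll move closer.

Call:
step_arm --pt "0 -1 -0.2 0.1 -4" --pt "0 -1.9 -0.2 0.1 -8" --pt "0 -2.7 -0.2 0.2 -11" --pt "0 -3.4 -0.1 0.2 -14" --pt "0 -3.8 0 0.2 -16" --pt "0 -4.1 0 0.2 -17" --pt "0 -4.3 0 0.2 -18" --pt "0 -4.4 0 0.2 -18.5"

```text
t: 4.2
position: [0.4561, 0.0449, 0.0331]
tool_rot: [2.408, 2.016, 0.001]
force: [2.3, 2.1, 0.1]
gripper_width: 0.0002
grasp_force: 1.0
```

```bash
cat >> h.py <<'E'
def push():
    s=state();M=Rot.from_rotvec(s["tool_rot"]).as_matrix();print("push N",round(float(s["force"]@M[:,0]),2))
E
python3 - <<'E'
from h import *
st();push()
for a in (1.4,1.45,1.48,1.5,1.52,1.54): print(round(a,3),*go(*pose(a)))
E
```

```text
4.2 [0.4561 0.0449 0.0331] yaw -10.1 F [2.26 2.09 0.13] w 0.0002 1.0 q6 0.02
push N 2.45
1.4 [-0.12 -0.01 -0.09] -0.3
1.45 [-0.81 -0.07 -0.09] -3.2
1.48 [-1.23 -0.09 -0.09] -4.9
1.5 [-1.51 -0.1  -0.09] -6.1
1.52 [-1.78 -0.1  -0.09] -7.2
1.54 [-2.06 -0.09 -0.09] -8.4
```

Call:
step_arm --pt "0 -0.1 0 0 -0.5" --pt "0 -0.2 0 0 -1" --pt "0 -0.3 0 0 -1.4" --pt "0 -0.4 0 0 -1.8" --pt "0 -0.5 0 0 -2.2" --pt "0 -0.6 -0.1 0 -2.6" --pt "0 -0.6 -0.1 0 -2.6" --pt "0 -0.6 -0.1 0 -2.6"

```text
t: 5.0
position: [0.4534, 0.039, 0.0327]
tool_rot: [-2.363, -2.07, 0.001]
force: [0.2, -0.1, -0.9]
gripper_width: 0.0004
grasp_force: 0.1
```

```bash
python3 -c "
from h import *
st();push()"
```

```text
5.0 [0.4534 0.039  0.0327] yaw -7.5 F [ 0.25 -0.12 -0.85] w 0.0004 0.1 q6 -0.04
push N -0.09
```

Call:
step_arm --pt "0 -0.03 0 0 -0.1" --pt "0 -0.06 0 0 -0.2" --pt "0 -0.09 0 0 -0.3" --pt "0 -0.12 0 0 -0.4" --pt "0 -0.15 0 0 -0.5" --pt "0 -0.18 0 0 -0.6" --pt "0 -0.2 0 0 -0.7" --pt "0 -0.2 0 0 -0.7"

```text
t: 5.8
position: [0.4531, 0.0371, 0.0327]
tool_rot: [-2.35, -2.085, 0.0]
force: [-1.8, 1.6, -0.7]
gripper_width: 0.0002
grasp_force: 0.9
```

```bash
python3 -c "
from h import *
st();push()"
```

```text
5.8 [0.4531 0.0371 0.0327] yaw -6.8 F [-1.82  1.6  -0.66] w 0.0002 0.9 q6 -0.06
push N 1.37
```

Call:
step_arm --pt "0 -0.02 0 0 -0.1" --pt "0 -0.05 0 0 -0.2" --pt "0 -0.07 0 0 -0.3" --pt "0 -0.1 0 0 -0.4" --pt "0 -0.12 0 0 -0.5" --pt "0 -0.15 0 0 -0.6" --pt "0 -0.15 0 0 -0.6" --pt "0 -0.15 0 0 -0.6"

```text
t: 6.6
position: [0.4531, 0.0356, 0.0327]
tool_rot: [2.339, 2.097, 0.0]
force: [-0.8, 0.4, -0.5]
gripper_width: 0.0005
grasp_force: 0.9
```

```bash
python3 -c "
from h import *
st();push()"
```

```text
6.6 [0.4531 0.0356 0.0327] yaw -6.2 F [-0.84  0.36 -0.48] w 0.0005 0.9 q6 -0.07
push N 0.26
```

Call:
step_arm --pt "0 -0.02 0 0 -0.1" --pt "0 -0.05 0 0 -0.2" --pt "0 -0.07 0 0 -0.3" --pt "0 -0.1 0 0 -0.4" --pt "0 -0.12 0 0 -0.5" --pt "0 -0.15 0 0 -0.6" --pt "0 -0.15 0 0 -0.6" --pt "0 -0.15 0 0 -0.6"

```text
t: 7.4
position: [0.453, 0.0341, 0.0327]
tool_rot: [2.328, 2.109, 0.0]
force: [-0.9, 2.2, 0.0]
gripper_width: 0.0003
grasp_force: 0.8
```

```bash
python3 -c "
from h import *
st();push()"
```

```text
7.4 [0.453  0.0341 0.0327] yaw -5.6 F [-0.86  2.16  0.03] w 0.0003 0.8 q6 -0.09
push N 2.07
```

Call:
step_arm --pt "0 -0.02 0 0 -0.1" --pt "0 -0.05 0 0 -0.2" --pt "0 -0.07 0 0 -0.3" --pt "0 -0.1 0 0 -0.4" --pt "0 -0.12 0 0 -0.5" --pt "0 -0.15 0 0 -0.6" --pt "0 -0.15 0 0 -0.6" --pt "0 -0.15 0 0 -0.6"

```text
t: 8.2
position: [0.4528, 0.0326, 0.0327]
tool_rot: [2.317, 2.122, 0.0]
force: [-1.7, 1.5, -0.2]
gripper_width: 0.0005
grasp_force: 0.8
```

Call:
step_arm --pt "0 -0.02 0 0 -0.1" --pt "0 -0.05 0 0 -0.2" --pt "0 -0.07 0 0 -0.3" --pt "0 -0.1 0 0 -0.4" --pt "0 -0.12 0 0 -0.5" --pt "0 -0.15 0 0 -0.6" --pt "0 -0.15 0 0 -0.6" --pt "0 -0.15 0 0 -0.6"

```text
t: 9.0
position: [0.4527, 0.0311, 0.0327]
tool_rot: [2.306, 2.134, -0.0]
force: [-1.1, 1.4, 0.2]
gripper_width: 0.0001
grasp_force: 0.9
```

Call:
step_arm --pt "0 -0.02 0 0 -0.1" --pt "0 -0.05 0 0 -0.2" --pt "0 -0.07 0 0 -0.3" --pt "0 -0.1 0 0 -0.4" --pt "0 -0.12 0 0 -0.5" --pt "0 -0.15 0 0 -0.6" --pt "0 -0.15 0 0 -0.6" --pt "0 -0.15 0 0 -0.6"

```text
t: 9.8
position: [0.4525, 0.0296, 0.0327]
tool_rot: [2.295, 2.146, -0.0]
force: [-2.3, 1.7, -0.8]
gripper_width: 0.0006
grasp_force: 0.9
```

Call:
step_arm --pt "0 -0.02 0 0 -0.1" --pt "0 -0.05 0 0 -0.2" --pt "0 -0.07 0 0 -0.3" --pt "0 -0.1 0 0 -0.4" --pt "0 -0.12 0 0 -0.5" --pt "0 -0.15 0 0 -0.6" --pt "0 -0.15 0 0 -0.6" --pt "0 -0.15 0 0 -0.6"

```text
t: 10.6
position: [0.4523, 0.0289, 0.0327]
tool_rot: [-2.283, -2.157, -0.001]
force: [-0.9, 9.8, -0.0]
gripper_width: 0.0003
grasp_force: 4.7
```

Contact at 9.8 N, roughly 13 N at the pad, and it was held. Backing off and rising, then I'll measure the tile.

Call:
step_arm --pt "0 0 0 0 0" --pt "0 0.5 0 0 0" --pt "0 1.5 0 0 0" --pt "0 2.5 0 -1 0" --pt "0 2.5 0 -4 0" --pt "0 2.5 0 -8 0" --pt "0 2.5 0 -12 0" --pt "0 2.5 0 -15 0"

```text
t: 11.4
position: [0.4541, 0.0538, 0.186]
tool_rot: [2.281, 2.157, 0.003]
force: [0.0, -0.8, -0.7]
gripper_width: 0.0007
grasp_force: 0.0
```

```bash
python3 - <<'E'
from h import *
st()
for n,box in(("top",(350,200,60,45)),("side",(300,245,60,40))):
    im=capture(n);x,y,w,h=box;c=cv2.resize(im[y:y+h,x:x+w],None,fx=4,fy=4,interpolation=cv2.INTER_CUBIC).astype(int)
    r,g,b=c[...,0],c[...,1],c[...,2]
    m=((r-b>18)&(r-b<60)&(r>165)).astype(np.uint8)
    m=cv2.morphologyEx(m,cv2.MORPH_OPEN,np.ones((9,9)))
    k,l,s,_=cv2.connectedComponentsWithStats(m);i=1+s[1:,4].argmax()
    ct=max(cv2.findContours((l==i).astype(np.uint8),0,2)[0],key=len)[:,0]
    P=np.array([atz(n,(x+(p[0]-1.5)/4,y+(p[1]-1.5)/4),.0085)[:2]*1000 for p in ct],np.float32)
    print(n,s[i,4],cv2.minAreaRect(P)); cv2.imwrite(f"pics/m_{n}.png",np.hstack([c[:,:,::-1],np.repeat((l==i)[:,:,None]*255,3,2)]))
E
```

```text
11.4 [0.4541 0.0538 0.186 ] yaw -3.2 F [ 0.04 -0.76 -0.71] w 0.0007 0.0 q6 -0.08Traceback (most recent call last):
  File "<stdin>", line 8, in <module>
ValueError: attempt to get argmax of an empty sequence
```

```bash
python3 - <<'E'
from h import *
for n,c,box in(("top",(368,221),(350,200,60,45)),("side",(322,265),(300,245,60,40))):
    im=cv2.imread(f"pics/{n}0.png")[:,:,::-1];x,y,w,h=box
    ref=im[c[1]-2:c[1]+3,c[0]-2:c[0]+3].reshape(-1,3).mean(0);print(n,ref, im[c[1],c[0]+20],im[y+3,x+3])
    c4=cv2.resize(im[y:y+h,x:x+w],None,fx=4,fy=4,interpolation=cv2.INTER_CUBIC).astype(float)
    m=(np.abs(c4-ref).max(2)<24).astype(np.uint8)
    m=cv2.morphologyEx(m,cv2.MORPH_OPEN,np.ones((11,11)))
    k,l,s,_=cv2.connectedComponentsWithStats(m);i=1+s[1:,4].argmax()
    ct=max(cv2.findContours((l==i).astype(np.uint8),0,2)[0],key=len)[:,0]
    P=np.array([atz(n,(x+(p[0]-1.5)/4,y+(p[1]-1.5)/4),.0085)[:2]*1000 for p in ct],np.float32)
    print(n,s[i,4],cv2.minAreaRect(P))
E
```

```text
top [176.   171.76 161.8 ] [178 183 188] [127 101  72]
top 6906 ((462.12518310546875, -256.9614562988281), (63.519046783447266, 63.27785110473633), 12.085678100585938)
side [231.12 225.44 218.  ] [225 223 225] [170 130  96]
side 7324 ((480.6142578125, -252.48526000976562), (101.04022979736328, 52.84004211425781), 1.232050895690918)
```

```bash
python3 - <<'E'
from h import *
o=[]
for n,rb,lo,box in(("top",(4,30),155,(350,200,60,45)),("side",(7,34),200,(300,245,60,40))):
    im=cv2.imread(f"pics/{n}0.png")[:,:,::-1];x,y,w,h=box
    c4=cv2.resize(cv2.bilateralFilter(np.ascontiguousarray(im[y:y+h,x:x+w]),5,25,2),None,fx=4,fy=4,interpolation=cv2.INTER_CUBIC).astype(int)
    d=c4[...,0]-c4[...,2]
    m=((d>rb[0])&(d<rb[1]+8)&(c4[...,0]>lo-5)).astype(np.uint8)
    m=cv2.morphologyEx(m,cv2.MORPH_OPEN,np.ones((13,13)))
    k,l,s,_=cv2.connectedComponentsWithStats(m);i=1+s[1:,4].argmax()
    ct=max(cv2.findContours((l==i).astype(np.uint8),0,2)[0],key=len)[:,0]
    P=np.array([atz(n,(x+(p[0]-1.5)/4,y+(p[1]-1.5)/4),.0085)[:2]*1000 for p in ct],np.float32)
    print(n,s[i,4],cv2.minAreaRect(P))
    o.append(cv2.resize(np.hstack([c4[:,:,::-1].astype(np.uint8),np.repeat(((l==i)*255).astype(np.uint8)[:,:,None],3,2)]),(640,270)))
cv2.imwrite("pics/m.png",np.vstack(o))
E
```

```text
top 6087 ((458.17974853515625, -246.99359130859375), (61.34703826904297, 43.7949333190918), 10.391142845153809)
side 5875 ((461.43487548828125, -249.89942932128906), (62.303829193115234, 43.829498291015625), 12.597939491271973)
```

View pics/m.png

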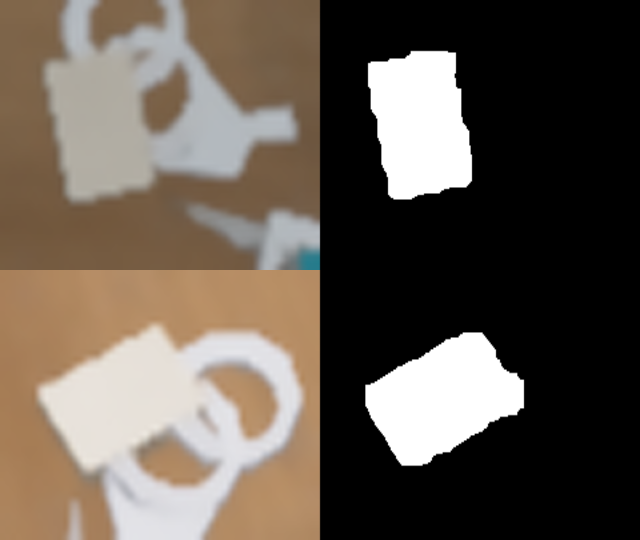

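The mask shows the tile cleanly in both views: centre (0.459, -0.248), long axis about 11°. Moving above it.

```bash
python3 -c "
from h import *
st();print(go((.459,-.248,.12),-79))"
```

```text
11.45 [0.4559 0.0536 0.1898] yaw -3.2 F [ 1.49 -0.11  4.39] w 0.0005 0.0 q6 -0.08
(array([-30.09,   1.92,   7.03]), np.float64(75.8))
```

Call:
step_arm --pt "0.8 -3.8 0.2 0 8.5" --pt "0.8 -7.6 0.5 0 17" --pt "0.8 -11.4 0.7 0 25.5" --pt "0.8 -15.2 1 0 34" --pt "0.8 -19 1.2 1 42.5" --pt "0.8 -22.8 1.5 3 51" --pt "0.8 -26.6 1.7 5 59.5" --pt "0.8 -30.1 1.9 6.5 68"

```text
t: 12.25
position: [0.4558, -0.2496, 0.1171]
tool_rot: [3.101, 0.503, -0.0]
force: [0.3, 0.1, 0.1]
gripper_width: 0.0627
grasp_force: 0.0
```

Call:
step_arm --pt "0.8 0 0 0 7.5" --pt "0.8 0 0 0 7.5" --pt "0.8 0 0 0 7.5" --pt "0.8 0 0 0 7.5" --pt "0.8 0 0 0 7.5" --pt "0.8 0 0 0 7.5" --pt "0.8 0 0 0 7.5" --pt "0.8 0 0 0 7.5"

```text
t: 13.05
position: [0.4558, -0.2484, 0.1178]
tool_rot: [3.126, 0.309, 0.0]
force: [-0.7, 0.1, 0.9]
gripper_width: 0.0709
grasp_force: 0.0
```

```bash
python3 -c "
from h import *
st();print(go((.459,-.248,.003),-79))
cv2.imwrite('pics/s3.png',cv2.resize(capture('side')[170:330,240:440,::-1],None,fx=4,fy=3.7,interpolation=cv2.INTER_CUBIC))
"
```

```text
13.05 [ 0.4558 -0.2484  0.1178] yaw -78.7 F [-0.66  0.08  0.85] w 0.0709 0.0 q6 0.65
(array([ 0.32,  0.03, 11.48]), np.float64(0.3))
```

View pics/s3.png

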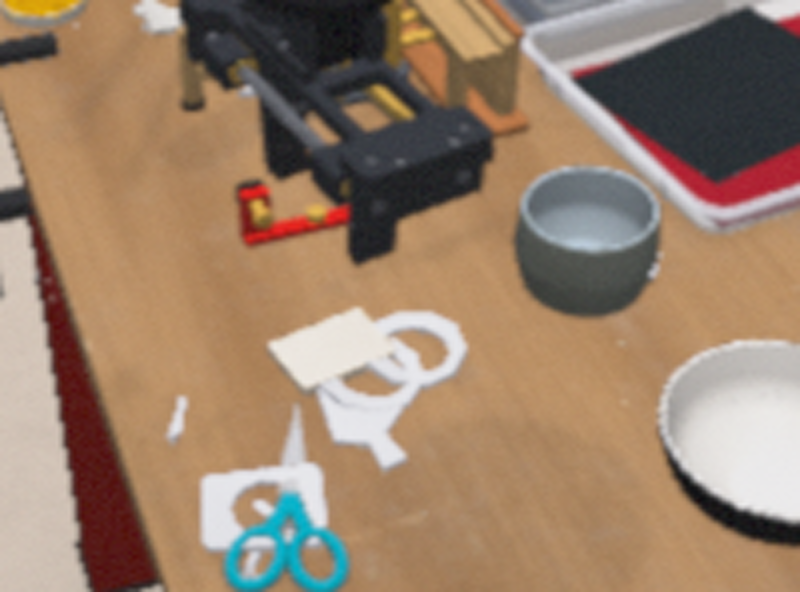

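The gripper hangs over the tile (tile at about (335,345) in the crop) with its fingers clear of the cup and the red decoy. Descending and gripping.

Call:
step_arm --pt "0.8 0.3 0 4 0" --pt "0.8 0.3 0 8 0" --pt "0.8 0.3 0 10 0" --pt "0.8 0.3 0 11 0" --pt "0.8 0.3 0 11.4 0" --pt "0.8 0.3 0 11.4 0" --pt "0.3 0.3 0 11.4 0" --pt "0.3 0.3 0 11.4 0" --newtons 12

```text
t: 13.9
position: [0.4592, -0.2482, 0.0047]
tool_rot: [3.125, 0.308, 0.002]
force: [-0.6, -0.2, -0.0]
gripper_width: 0.0567
grasp_force: 0.0
```

Call:
step_arm --pt "0.3 0 0 0 0" --pt "0.3 0 0 0 0" --pt "0.3 0 0 0 0" --pt "0.3 0 0 0 0" --pt "0.3 0 0 0 0" --pt "0.3 0 0 0 0" --pt "0.3 0 0 0 0" --pt "0.3 0 0 0 0"

```text
t: 14.7
position: [0.4589, -0.2479, 0.0041]
tool_rot: [3.126, 0.308, 0.001]
force: [-0.4, 0.4, 4.5]
gripper_width: 0.0416
grasp_force: 12.0
```

```bash
python3 -c "
from h import *
st()"
```

```text
14.7 [ 0.4589 -0.2479  0.0041] yaw -78.7 F [-0.42  0.41  4.47] w 0.0416 12.0 q6 0.65
```

Call:
step_arm --pt "0.3 0 0 -0.5 0" --pt "0.3 0 0 -2 0" --pt "0.3 0 0 -5 0" --pt "0.3 0 0 -8 0" --pt "0.3 0 0 -11 0" --pt "0.3 0 0 -13 0" --pt "0.3 0 0 -14 0" --pt "0.3 0 0 -14 0"

```text
t: 15.5
position: [0.459, -0.2481, 0.1445]
tool_rot: [3.125, 0.308, 0.002]
force: [-0.2, 0.1, -0.2]
gripper_width: 0.0418
grasp_force: 12.0
```

```bash
python3 - <<'E'
from h import *
st()
a=cv2.resize(capture('top')[140:230,200:330,::-1],None,fx=6,fy=6,interpolation=cv2.INTER_CUBIC)
cv2.imwrite("pics/t4.png",a)
cv2.imwrite('pics/s4.png',cv2.resize(capture('side')[110:270,240:440,::-1],None,fx=4,fy=3.7,interpolation=cv2.INTER_CUBIC))
E
```

```text
15.5 [ 0.459  -0.2481  0.1445] yaw -78.7 F [-0.24  0.06 -0.22] w 0.0418 12.0 q6 0.65
```

View pics/t4.png

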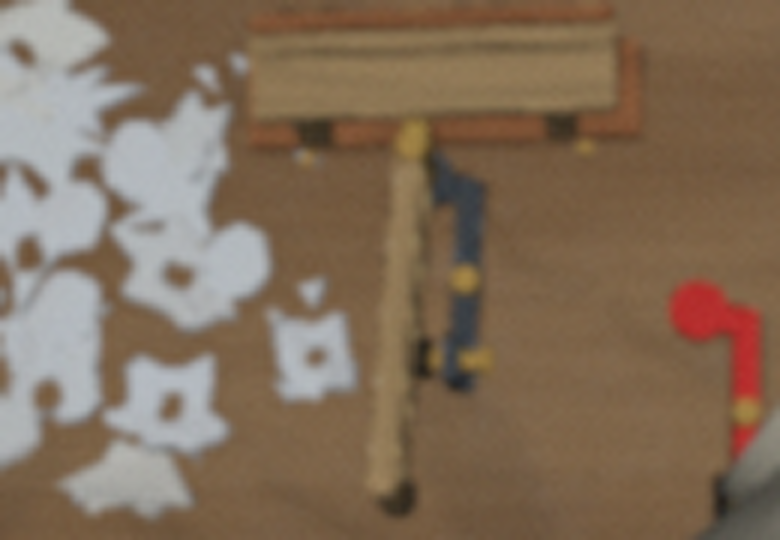

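View pics/s4.png

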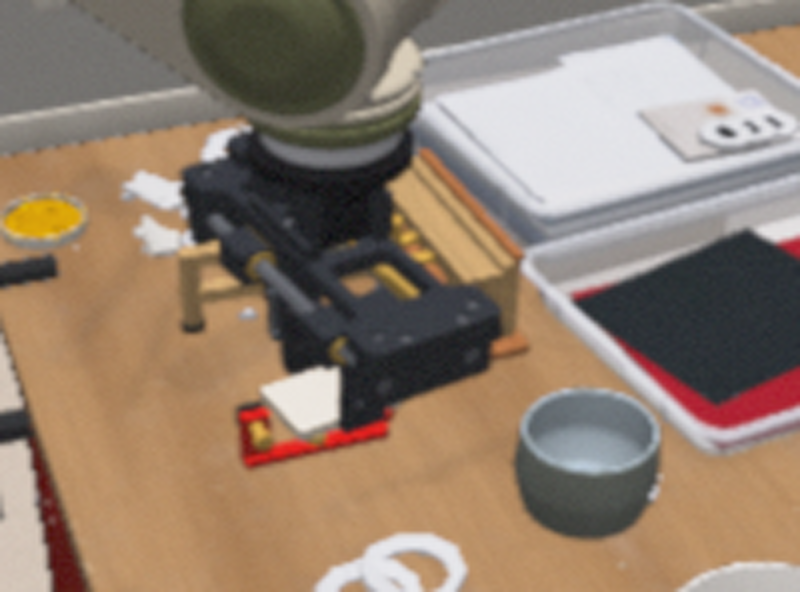

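The top crop shows the leg resting on the bumper: hinge cap (413,137), leg midline (408,200) to (388,480), ledge front edge (250,120)–(615,105). The side crop shows the tile held flat.

```bash
python3 - <<'E'
from h import *
T=lambda x,y:(200+(x-2.5)/6,140+(y-2.5)/6)
A=atz("top",T(408,200),.07)[:2];B=atz("top",T(388,480),.07)[:2];h=atz("top",T(413,137),.072)[:2]
L=atz("top",T(250,120),.07)[:2];R=atz("top",T(615,105),.07)[:2]
y=(L-R)/np.linalg.norm(L-R);x=np.array([y[1],-y[0]])
print(A,B,"hinge cap",h,"hinge from ledge",(L+R)/2+.01*y-.012*x,np.linalg.norm(L-R))
u=(B-A)/np.linalg.norm(B-A);ang=np.degrees(np.arctan2(u[1],u[0]));print(u,ang)
u=np.array([np.cos(a:=np.radians(177)),np.sin(a)])if 0 else u
hh=(h+(L+R)/2+.01*y-.012*x)/2;hh=A+u*((hh-A)@u);print("hinge used",hh)
c=hh+.009*u;print("centre",c)
# yaw: tile axis 11 deg at tool yaw -78.7 -> gripped square
st();print(go((*c,.13),ang-90-180))
E
```

```text
[0.5627748  0.00539269] [0.44791354 0.00987325] hinge cap [0.58866548 0.00395805] hinge from ledge [0.58703506 0.00574828] 0.14938779569817584
[-0.99924004  0.03897878] 177.7661145010715
hinge used [0.58783318 0.00441521]
centre [0.57884002 0.00476602]
15.6 [ 0.4584 -0.2476  0.1427] yaw -78.7 F [ 0.17 -0.55  0.42] w 0.0416 12.0 q6 0.65
(array([ 16.74, -22.39,   1.28]), np.float64(13.5))
```

Call:
step_arm --pt "0.3 1.7 -2.2 0 2" --pt "0.3 4 -5.5 0 4" --pt "0.3 7 -9.4 0 6" --pt "0.3 10 -13.4 0 8" --pt "0.3 13 -17.4 0 10" --pt "0.3 15.4 -20.6 0 12" --pt "0.3 16.7 -22.4 0 13.5" --pt "0.3 16.7 -22.4 0 13.5"

```text
t: 16.4
position: [0.5788, 0.007, 0.142]
tool_rot: [-3.14, 0.057, 0.004]
force: [0.6, -0.7, -0.4]
gripper_width: 0.042
grasp_force: 12.0
```

Call:
step_arm --pt "0.3 0 0 0.5 0" --pt "0.3 0 0 1 0" --pt "0.3 0 0 1.5 0" --pt "0.3 0 0 2 0" --pt "0.3 0 0 2.5 0" --pt "0.3 0 0 3 0" --pt "0.3 0 0 3 0" --pt "0.3 0 0 3 0"

```text
t: 17.2
position: [0.5788, 0.0044, 0.1137]
tool_rot: [3.141, -0.061, 0.0]
force: [-0.8, 0.0, 0.3]
gripper_width: 0.0417
grasp_force: 12.0
```

```bash
python3 - <<'E'
from h import *
st();print(go((.579,.0048,.0755),-92.2))
cv2.imwrite('pics/s5.png',cv2.resize(capture('side')[110:230,270:430,::-1],None,fx=5,fy=5,interpolation=cv2.INTER_CUBIC))
E
```

```text
17.2 [0.5788 0.0044 0.1137] yaw -92.2 F [-0.77  0.04  0.32] w 0.0417 12.0 q6 1.42
(array([ 0.02, -0.04,  3.82]), np.float64(-0.0))
```

View pics/s5.png

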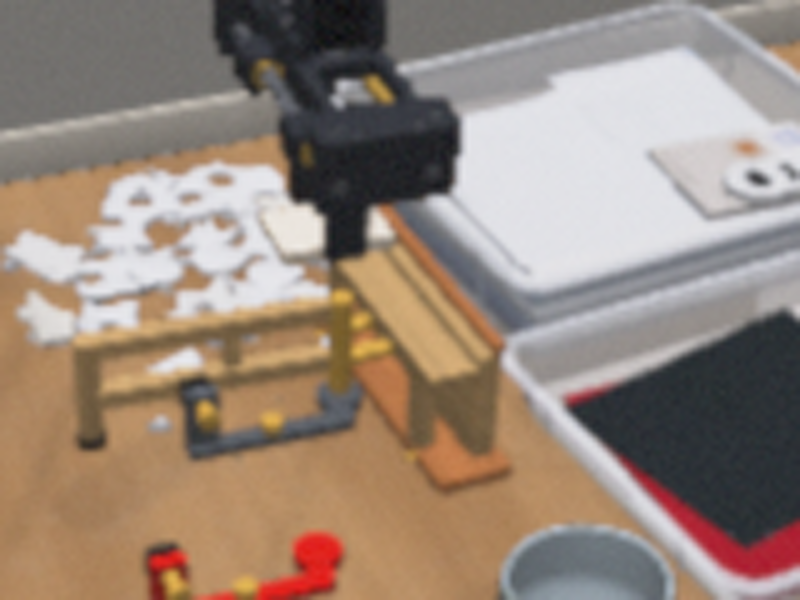

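The tile hangs level over the hinge and ledge at about (330,225), lined up with the leg. Lowering.

Call:
step_arm --pt "0.3 0 0 0.8 0" --pt "0.3 0 0 1.6 0" --pt "0.3 0 0 2.3 0" --pt "0.3 0 0 2.9 0" --pt "0.3 0 0 3.3 0" --pt "0.3 0 0 3.6 0" --pt "0.3 0 0 3.75 0" --pt "0.3 0 0 3.75 0"

```text
t: 18.05
position: [0.5788, 0.0045, 0.0761]
tool_rot: [-3.141, 0.061, 0.0]
force: [-0.1, 0.1, 0.2]
gripper_width: 0.0418
grasp_force: 12.0
```

Call:
step_arm --pt "0.3 0 0 0.02 0" --pt "0.3 0 0 0.04 0" --pt "0.3 0 0 0.06 0" --pt "0.3 0 0 0.08 0" --pt "0.3 0 0 0.1 0" --pt "0.3 0 0 0.12 0" --pt "0.3 0 0 0.12 0" --pt "0.3 0 0 0.12 0"

```text
t: 18.85
position: [0.5788, 0.0045, 0.075]
tool_rot: [3.141, -0.061, 0.0]
force: [0.4, 0.1, 0.4]
gripper_width: 0.0412
grasp_force: 12.0
```

```bash
python3 -c "
from h import *
st()"
```

```text
18.85 [0.5788 0.0045 0.075 ] yaw -92.2 F [0.4  0.13 0.41] w 0.0412 12.0 q6 1.42
```

Call:
step_arm --pt "0.3 0 0 0.02 0" --pt "0.3 0 0 0.04 0" --pt "0.3 0 0 0.06 0" --pt "0.3 0 0 0.08 0" --pt "0.3 0 0 0.08 0" --pt "0.3 0 0 0.08 0" --pt "0.3 0 0 0.08 0" --pt "0.3 0 0 0.08 0"

```text
t: 19.65
position: [0.5788, 0.0045, 0.0742]
tool_rot: [3.141, -0.061, -0.0]
force: [0.3, 0.2, 0.3]
gripper_width: 0.0417
grasp_force: 12.0
```

Call:
step_arm --pt "0.3 0 0 0.02 0" --pt "0.3 0 0 0.04 0" --pt "0.3 0 0 0.06 0" --pt "0.3 0 0 0.08 0" --pt "0.3 0 0 0.08 0" --pt "0.3 0 0 0.08 0" --pt "0.3 0 0 0.08 0" --pt "0.3 0 0 0.08 0"

```text
t: 20.45
position: [0.5788, 0.0045, 0.0741]
tool_rot: [3.141, -0.061, 0.001]
force: [-3.1, 0.2, 6.0]
gripper_width: 0.0419
grasp_force: 12.0
```

Contact at 6 N. Releasing and rising.

Call:
step_arm --pt "0.55 0 0 0 0" --pt "0.6 0 0 0 0" --pt "0.7 0 0 0 0" --pt "0.7 0 0 0 0" --pt "0.7 0 0 -0.5 0" --pt "0.7 0 0 -2 0" --pt "0.7 0 0 -5 0" --pt "0.7 0 0 -9 0"

```text
t: 21.25
position: [0.578, 0.0046, 0.1635]
tool_rot: [-3.14, 0.061, 0.005]
force: [0.5, 0.0, 0.4]
gripper_width: 0.0616
grasp_force: 0.0
```

Call:
step_arm --pt "0.7 0 2 -3 0" --pt "0.7 0 6 -4 0" --pt "0.7 0 10 -4 0" --pt "0.7 0 14 -4 0" --pt "0.7 0 18 -4 0" --pt "0.7 0 20 -4 0" --pt "0.7 0 20 -4 0" --pt "0.7 0 20 -4 0"

```text
t: 22.05
position: [0.5709, -0.195, 0.2036]
tool_rot: [-3.141, 0.062, -0.0]
force: [0.1, -0.3, 0.1]
gripper_width: 0.0615
grasp_force: 0.0
```

```bash
python3 - <<'E'
from h import *
st()
a=cv2.resize(capture('top')[140:215,215:315,::-1],(400,300),interpolation=cv2.INTER_CUBIC)
b=cv2.resize(capture('side')[130:205,280:380,::-1],(400,300),interpolation=cv2.INTER_CUBIC)
cv2.imwrite('pics/f.png',np.hstack([a,b]))
E
```

```text
22.05 [ 0.5709 -0.195   0.2036] yaw -92.3 F [ 0.05 -0.34  0.06] w 0.0615 0.0 q6 1.09
```

View pics/f.png

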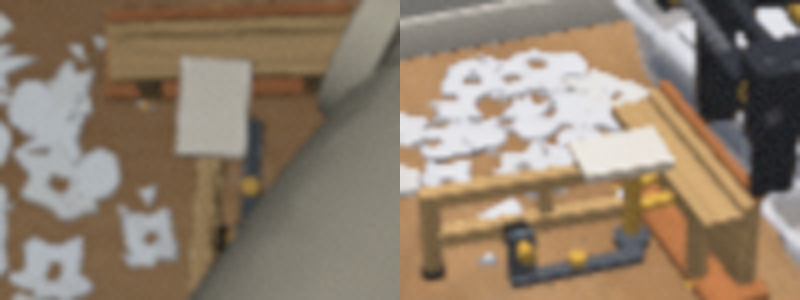

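The tile lies flat across ledge and leg (top crop corners about (180,57), (250,60), (245,157), (177,153)). I'll check its numbers, and hand in if they're good.

```bash
python3 - <<'E'
from h import *
P=np.array([atz("top",(215+(x-1.5)/4,140+(y-1.5)/4),.0785)[:2] for x,y in((180,57),(250,60),(245,157),(177,153))])
c=P.mean(0);h=np.array([.5878,.0044]);u=np.array([-.9992,.039]);d=c-h
al=d@u;lat=d@np.array([u[1],-u[0]]);print(c,al,lat)
if -.001<al<.017 and abs(lat)<.009: print(hand_in())
E
```

```text
[0.57743911 0.00432493] 0.010349672622154126 -0.00047907993256424163
the job is handed in; nothing more can be done
None
```

The leg is out against its stop: about 10 N of push at the post, which I estimate as 13 N on the pad. The tile lies flat across ledge and leg, about 10 mm out from the hinge and within 1 mm of the leg's centre line. The arm is clear and the job is handed in, with no verdict shown.

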